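# Catch the cold bricks for a specimen transport box

## Task

Turn the brick dispenser's selector to its red tag, then take the green tub by its handle, hold it under the chute and press it against the dispenser's push bar, by feel and without ramming it, until all three cold bricks of the red-tag lane have slid into the tub. Then draw the tub back and leave it standing on the counter inside the yellow taped square with its bricks in it. Let no brick fall on the counter, leave the other lane's bricks in their lane and the selector at the red tag, and do not disturb the other things on the counter.

Things in the scene. Friction and masses are not known exactly. Their poses are not given: they have to be found in the camera images.
- dispenser: two-lane gravity dispenser for cold bricks, white frame, fixed to the counter, about 320 mm long. Origin on the counter straight below the chute's lip, z up, y across; it pours towards its -x and rises towards +x. Lanes side by side, 60 mm wide, centres at y = +33 mm (left lane) and y = -33 mm (right lane)
- chute_lip (a point): middle of the lip of the steel chute's floor, 100 mm above the counter. The floor slopes up from here at 30 degrees towards the dispenser's +x for 306 mm; bricks slide off here and land up to about 130 mm in front (-x) of it, all three within about 2 s while the push bar is held home
- gate_mid (a point): middle of the orange gate across both lanes when it is shut, 45 mm up the slope from the lip. The push bar raises it, 0.85 mm per mm of bar travel: it clears the bricks after about 23 mm of the bar's 30 mm and drops back with the bar. Just behind it a metal shutter driven by the selector shuts both lanes (selector in the middle) or all but one lane
- passage (a point): on the counter below the lip: mouth of the passage under the chute, where the tub goes in along the dispenser's +x. It is 164 mm wide between the front legs, which begin 39 mm behind this point; the chute and cheeks are 90 mm or more above the counter. The push bar with its buffer stands across it
- selector (a joint): black pointer knob on the deck, vertical axis, rad, positive anticlockwise from above. 0 = both lanes shut, pointer to the dispenser's -x. Detents at 0, +1.31 (pointer to the tag at dispenser y -65 mm, right lane free) and -1.31 (pointer to the tag at y +65 mm, left lane free); stops at +-1.45. Peak about 0.08 Nm; turned past about 0.9 and let go it snaps to the side detent
- knob_grip (a point): on the knob's axis (dispenser x 30 mm, y 0) at mid height of its grip, 225 mm above the counter. The grip is a bar 52 mm long, 14 mm wide, 30 mm high (207 to 237 mm above the counter); point x runs along the bar, the pointer end is -x
- tag_red: red square tag 34 x 34 x 4 mm on the white deck over the chute's lower end (deck 70 mm in dispenser x, -5 to 65 mm, by 180 mm, top 200 mm above the counter), at dispenser y = +65 mm (red lane is the left one) or y = -65 mm (red lane is the right one); origin at the centre of its underside. A blue tag is on the other side
- bar_front (a point): centre of the yellow push bar's front face at rest (dispenser x 28 mm, 40 mm above the counter); a plate 136 mm wide, 20 to 60 mm above the counter. A black rubber buffer 110 x 30 mm stands 10 to 46 mm out from it towards -x: set by hand, different every time, not given. Push it along +x: travel 30 mm to a cushioned firm stop, 4 N rising to 10 N; springs back. Over 40 N is ramming
- tub: green open tub, outside 175 (x) x 150 (y) x 75 mm high, walls and floor 4 mm, 0.22 to 0.37 kg, loose on the counter, slides easily; origin at the centre of its underside. A handle runs out from its -x wall. Centred in the passage with its x along the dispenser's it catches either lane: with the bar home its +x wall, 87.5 mm from its centre, is 12 to 48 mm behind the lip
- tub_grip (a point): on the tub's handle, 140 mm from the tub's centre towards its -x, 57 mm above its underside: where to hold it. The handle is a bar along x, 20 mm wide in y, 22 mm high (46 to 68 mm), from the wall to 180 mm from the centre, ending in a stop 32 mm wide and 8 mm thick
- square: yellow taped square 240 x 240 mm on the counter, flat, nothing to bump; origin at its centre. The tub's body belongs inside it, any way round; the handle may stick out
- left_brick1: lowest brick of the left lane: cold brick, rigid white box 75 x 55 x 22 mm with a blue window on top, about 0.1 kg; origin at its centre, x along its 75 mm length, z up out of its window
- left_brick2: middle brick of the left lane: cold brick, rigid white box 75 x 55 x 22 mm with a blue window on top, about 0.1 kg; origin at its centre, x along its 75 mm length, z up out of its window
- left_brick3: topmost brick of the left lane: cold brick, rigid white box 75 x 55 x 22 mm with a blue window on top, about 0.1 kg; origin at its centre, x along its 75 mm length, z up out of its window
- right_brick1: lowest brick of the right lane: cold brick, rigid white box 75 x 55 x 22 mm with a blue window on top, about 0.1 kg; origin at its centre, x along its 75 mm length, z up out of its window
- right_brick2: middle brick of the right lane: cold brick, rigid white box 75 x 55 x 22 mm with a blue window on top, about 0.1 kg; origin at its centre, x along its 75 mm length, z up out of its window
- right_brick3: topmost brick of the right lane: cold brick, rigid white box 75 x 55 x 22 mm with a blue window on top, about 0.1 kg; origin at its centre, x along its 75 mm length, z up out of its window
- specimen_pot: specimen jar, 60 mm across, 80 mm high, orange lid: leave alone; origin at the centre of its underside
- specimen_pot2: specimen jar, 60 mm across, 80 mm high, yellow lid: leave alone
- tube_rack: white tube rack 70 x 210 mm, 112 mm high with tubes: leave alone
- marker: white marker pen 100 mm long: leave alone
Mind the look-alikes: they are no part of the job. What is shaped like the right_brick1 but brown, orange or pink is not meant.

How it is judged:
By the outcome, as a careful person would: the job done as asked, in the order asked, and still so for the second after the job is handed in, with the robot touching nothing.
It also fails if it takes over 64 s, if anything falls off the work surface, if the arm or the gripper's body presses on something with over 40 N, if the wrist force passes 120 N, or if a joint passes its speed limit or range.

## Robot

A 6-joint arm with a two-finger parallel gripper is mounted at the origin on the work surface. World frame = base frame: x ahead of the robot, y to its left, z up, the work surface at z = 0. Lengths are in m, angles in rad, forces in N, time in s.
With the tool pointing down it reaches from about 0.35 to 0.925 m from the base axis. Payload 6.4 kg.
Tool frame: the origin (TCP) lies midway between the tips of the shut fingers; the grasp point (between the pads) lies 19 mm behind it (ctrl.grasp_offset is the distance from the TCP to the grasp point, in m); z points along the fingers, y is the line along which they close (so a half turn about z gives the same grasp; the last joint's range is limited). The gripper opens to 85 mm and grips with 20 to 120 N. Pads are 22 mm wide; open, the fingers measure 114 mm over their backs; the gripper's body (76 mm by 85 mm) begins 54 mm behind the grasp point. The pads swing forward as they close: fully open they stand 13 mm farther back than shut.
Start: joints at [-1.463, 0.245, 1.558, -0, 1.339, -0.174], TCP at [0.181, -0.624, 0.231] pointing down, gripper open.
Joint ranges: [-3.13, 3.13], [-1.02, 2.26], [0.13, 2.54], [-0.95, 4.09], [0.21, 2.88], [-2.74, 2.74]. Speed limits (rad/s): [2.57, 2.57, 3.14, 3.14, 3.14, 3.14].

## Interface

Orientations are given as a unit quaternion [x, y, z, w].
In Python, from bench import ctrl gives the robot as it stands.
- The arm moves only by the shell command python3 -m pendant 'ROWS'. ROWS is JSON, a list of rows, each a list of 5 numbers: the opening, from 0 (shut) to 1 (fully open), then the shift along the tool's x, y, z as a fraction of full scale, then the turn about the tool's z as a fraction of full scale. A call has 1 to 20 rows; each row shifts and turns the commanded pose from where the row before left it, along the tool's axes as they then stand; what a row does not reach is not made up. Full scale, the value 1, is 40 cm for a shift and 60 degrees for a turn. A row lasts 1/8 s, in which the tool goes at most 62.5 mm and 10.7 degrees, less where a joint would pass 70% of its speed; a pose out of reach is approached as far as the arm can. A call with a number of a shift or a turn outside -1 to 1 is refused whole. A call with a gripper value outside its range is refused whole. The fingers move at their own pace and stop on an object; the grip force is fixed at half the most. Time passes only in rows, so rows that do not move let the fingers close. It gives the time, the measured TCP pose, the force, the opening and the grip force at its end, in the units of the state.
- ctrl.read_state(): the state, without advancing time (a new reading comes with each control period).
- ctrl.capture(name): name is "scene" or "top" or "wrist"; returns a dict with "pixels" (384x512x3 uint8, red, green, blue), "depth" (384x512 float32, m along the optical axis (not along the pixel's ray), 0 where there is no reading), "fx", "fy", "cx", "cy" (pixels), "extrinsics" (4x4, takes a point from camera to world coordinates). Camera axes: x right, y up, looking along -z (the intrinsics and any distortion apply to the point x, -y, -z); pixel columns grow to the right and rows downward; lengths in m; the calibration is good to about 2 mm. The wrist camera is an equidistant fisheye: a pixel r from the principal point sees the ray r / f radians off the axis. A picture is of the moment at which its call begins.
- ctrl.close_job(): hands the job in; it is judged then, once.
The state is a dict: "t": time; "q": joint angles; "qvel": joint speeds; "tau": joint torques, N m; "eef_pos": TCP position; "tool_rot": TCP orientation; "contact_force": force on the tool from outside, world axes, zero at the start; "moment": the same for the moment, N m; "grip_width": finger opening in m; "finger_force": force on a finger pad.
Only numpy, scipy, OpenCV 4.12 (cv2) and the standard library are available. Lean on these libraries where they do the work, as an engineer would, in place of code of your own. Each camera call takes 0.05 s, during which the arm holds its last target. There are 200 camera calls.

## Working session

There is one attempt and no reset: what is moved stays moved. The work goes in short steps, Python scripts to look and compute and a shell command to move; the robot and the scene stay as the last step left them, time stands still between calls to the robot, and variables do not carry over. Pictures are saved under pics/ and viewed, at most 10 in all, crops included, and the job is handed in when it is done.

```bash
mkdir -p pics; ls
cat > h.py <<'E'
import numpy as np, cv2
from bench import ctrl
def cap(n):
    c=ctrl.capture(n); c['extrinsics']=np.array(c['extrinsics']); return c
def save(c,f): cv2.imwrite('pics/'+f,np.ascontiguousarray(c['pixels'][:,:,::-1]))
def pts(c):  # world points from depth, pinhole
    v,u=np.mgrid[0:384,0:512]; d=c['depth']
    P=np.stack([(u-c['cx'])/c['fx']*d,-(v-c['cy'])/c['fy']*d,-d],-1)
    E=c['extrinsics']; return P@E[:3,:3].T+E[:3,3]
def ray(c,u,v,z): # pixel onto plane z
    E=c['extrinsics']; d=E[:3,:3]@np.array([(u-c['cx'])/c['fx'],-(v-c['cy'])/c['fy'],-1]); o=E[:3,3]
    return o+d*(z-o[2])/d[2]
E
python3 - <<'E'
from h import *
ims=[]
for n in ('scene','top'):
    c=cap(n); np.savez(n+'.npz',**c); save(c,n+'0.png'); print(n,c['fx'],c['cx'],c['cy'],c['extrinsics'].round(3).tolist())
s=ctrl.read_state(); print(s['eef_pos'],s['tool_rot'],s['t'],ctrl.grasp_offset)
E
```

```text
pics
scene 376.1020556411968 257.207336150838 197.18931722787377 [[-0.365, -0.762, 0.535, 1.072], [0.931, -0.294, 0.216, 0.258], [-0.007, 0.577, 0.817, 1.024], [0.0, 0.0, 0.0, 1.0]]
top 442.7160239756801 250.4633348499471 193.1383442793769 [[-0.004, 0.99, -0.139, 0.367], [-1.0, -0.004, 0.003, 0.042], [0.002, 0.139, 0.99, 1.351], [0.0, 0.0, 0.0, 1.0]]
[ 0.18072264 -0.62383713  0.23025818] [ 9.90090027e-01  1.40431221e-01  4.01463229e-05 -8.99882916e-04] 0.1 0.0187
```

View pics/scene0.png

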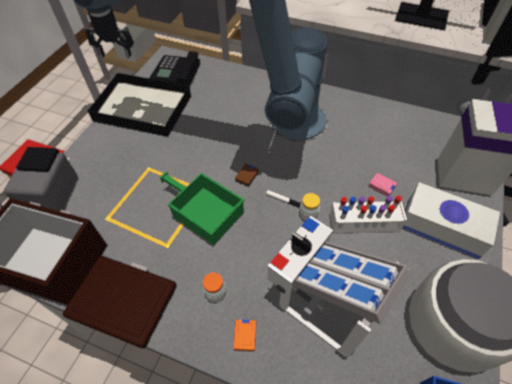

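View pics/top0.png

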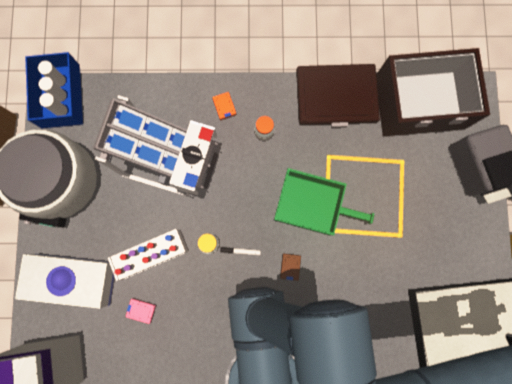

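Seen in the pictures: in the top view the red tag is at (206,133), the blue tag at (191,181), the knob at (192,155), the tub at (310,202) with its handle to (370,217), and the square at about (366,196). Jars are at (264,126) and (207,243), the pen at (240,251) and the rack at (147,254). Look-alikes are the orange (224,105), brown (290,265) and pink (140,310) bricks, which I won't use. Other red things are the tube caps (147,250) and, in the scene view, a red item at (30,155). The tag is the one on the white deck.

```bash
cat > m.py <<'E'
from h import *
c=dict(np.load('top.npz')); P=pts(c); hsv=cv2.cvtColor(c['pixels'],cv2.COLOR_RGB2HSV); H,S,V=[hsv[...,i].astype(int) for i in range(3)]
uu,vv=np.meshgrid(np.arange(512),np.arange(384))
def box(u0,u1,v0,v1): return (uu>=u0)&(uu<u1)&(vv>=v0)&(vv<v1)
def cen(m): return uu[m].mean(),vv[m].mean()
red=((H<8)|(H>172))&(S>150)&(V>90)&box(190,220,120,150)
blue=(H>100)&(H<125)&(S>120)&box(180,207,168,195)
R=ray(c,*cen(red),.204); B=ray(c,*cen(blue),.204); print('red',R,red.sum(),P[red].mean(0),'blue',B,blue.sum(),P[blue].mean(0))
for f in ['scene']:
    s=dict(np.load('scene.npz')); h2=cv2.cvtColor(s['pixels'],cv2.COLOR_RGB2HSV); Q=pts(s)
    r2=((h2[...,0]<8)|(h2[...,0]>172))&(h2[...,1]>150)&box(265,295,250,275); b2=(h2[...,0]>100)&(h2[...,0]<125)&(h2[...,1]>120)&box(300,322,212,236)
    print('scene red',ray(s,*cen(r2),.204),Q[r2].mean(0),'blue',ray(s,*cen(b2),.204),Q[b2].mean(0))
ey=B-R; ey[2]=0; print('dist tags',np.linalg.norm(ey)); ey/=np.linalg.norm(ey); ex=np.array([ey[1],-ey[0],0]); M=(R+B)/2; M[2]=0
O=M-.03*ex; print('disp origin',O,'ex',ex,'yaw',np.degrees(np.arctan2(ex[1],ex[0])))
g=(H>45)&(H<85)&(S>110)&box(265,385,160,245)
G=P[g]; top=G[(G[:,2]>.069)&(G[:,2]<.082)]; r=cv2.minAreaRect(top[:,:2].astype(np.float32)); print('tub rim',r)
hd=G[(G[:,2]>.058)&(G[:,2]<.078)]; bp=cv2.boxPoints(r); ctr=np.array(r[0])
w=hd[np.linalg.norm(hd[:,:2]-ctr,axis=1)>.118]; print('handle',w.mean(0),len(w), 'far',np.linalg.norm(w[:,:2]-ctr,axis=1).max())
d=ctr-w[:,:2].mean(0); d/=np.linalg.norm(d); print('tub x dir',d,np.degrees(np.arctan2(d[1],d[0])),'grip',ctr-.14*d)
ye=(H>20)&(H<32)&(S>130)&(V>130)&box(320,415,145,245); y=np.array([ray(c,u,v,0)[:2] for u,v in zip(uu[ye],vv[ye])],np.float32); print('square',cv2.minAreaRect(y),y.min(0),y.max(0))
for n,u,v,z in [('pot',264,125,.08),('pot2',207,243,.08),('pen0',221,249,.01),('pen1',260,253,.01),('brown',290,265,.02),('orange',224,105,.02),('rack0',110,268,.1),('rack1',183,245,.1),('rack2',178,230,.1),('lidbox',378,122,.02),('lidbox2',298,122,.02),('lid',340,125,.02)]: print(n,ray(c,u,v,z).round(3),P[v,u].round(3))
a=P[box(100,220,95,200)]; hh=a[(a[:,2]>.19)&(a[:,2]<.205)]; print('deck',cv2.minAreaRect(hh[:,:2].astype(np.float32)))
k=P[box(180,206,142,168)&(V<60)]; print('knob',k[k[:,2]>.225].mean(0) if (k[:,2]>.225).any() else None)
big=cv2.resize(np.ascontiguousarray(c['pixels'][90:250,90:400,::-1]),None,fx=2.5,fy=2.5,interpolation=cv2.INTER_CUBIC); cv2.imwrite('pics/crop1.png',big)
E
python3 m.py
```

```text
red [0.68814496 0.15773888 0.204     ] 128 [0.68539438 0.15671704 0.21418576] blue [0.56405077 0.19565978 0.204     ] 122 [0.56384192 0.19549087 0.2052666 ]
scene red [0.68968791 0.15769371 0.204     ] [0.68921322 0.15756039 0.2030771 ] blue [0.56590804 0.19650567 0.204     ] [0.56334691 0.19612482 0.19994608]
dist tags 0.12975886036186757
disp origin [0.61733062 0.14800899 0.        ] ex [0.2922413  0.95634462 0.        ] yaw 73.00781300648451
tub rim ((0.5081993937492371, -0.1819763481616974), (0.2732695937156677, 0.15560835599899292), 74.62176513671875)
handle [ 0.52493408 -0.12187285  0.07347614] 195 far 0.15454105367799975
tub x dir [-0.26822824 -0.96335539] -105.5588636913431 grip [ 0.54575135 -0.04710659]
square ((0.5481487512588501, -0.3113514184951782), (0.23960347473621368, 0.24018427729606628), 85.70782470703125) [ 0.4200665  -0.43789953] [ 0.67579263 -0.19622137]
pot [ 0.749 -0.003  0.08 ] [ 0.748 -0.003  0.084]
pot2 [0.402 0.163 0.08 ] [0.402 0.163 0.081]
pen0 [0.386 0.127 0.01 ] [0.386 0.127 0.018]
pen1 [0.374 0.01  0.01 ] [0.374 0.01  0.001]
brown [ 0.338 -0.078  0.02 ] [ 0.338 -0.078  0.021]
orange [0.832 0.12  0.02 ] [0.831 0.119 0.023]
rack0 [0.333 0.43  0.1  ] [0.332 0.444 0.058]
rack1 [0.396 0.228 0.1  ] [0.397 0.235 0.055]
rack2 [0.438 0.243 0.1  ] [0.443 0.256 0.022]
lidbox [ 0.775 -0.359  0.02 ] [ 0.781 -0.365  0.002]
lidbox2 [ 0.776 -0.111  0.02 ] [ 0.782 -0.113  0.003]
lid [ 0.766 -0.241  0.02 ] [ 0.766 -0.241  0.021]
deck ((0.6589444875717163, 0.2843896746635437), (0.2617719769477844, 0.18048621714115143), 72.61062622070312)
knob [0.62608134 0.1942889  0.23454442]
```

View pics/crop1.png

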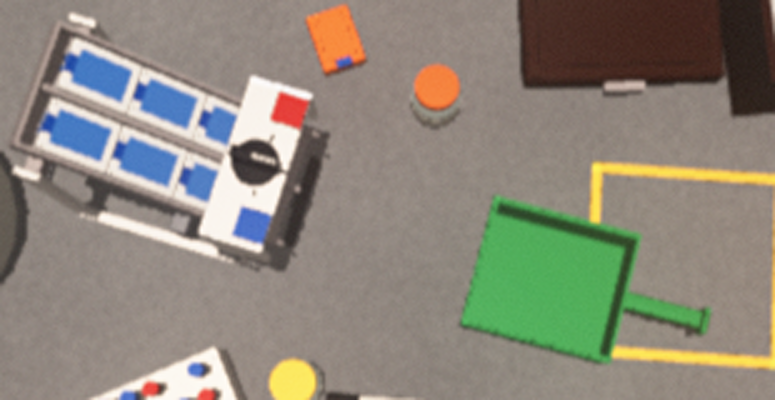

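The crop confirms the choice: the red tag at crop (290,110) is on the far side of the deck, at dispenser y = -65, so the red lane is the right one and the selector goes to +1.31. The knob is at crop (255,160). The tub's handle runs from (628,305) to (705,320), nearly in line with the dispenser. Next I rise, turn to the dispenser's yaw and travel to above the knob.

```bash
python3 -m pendant '[[1,0,0,-0.03,-0.158],[1,0,0,-0.03,-0.158],[1,0,0,-0.03,-0.158],[1,0,0,-0.03,-0.158],[1,0,0,-0.03,-0.158],[1,0,0,-0.03,-0.158]]'
python3 -m pendant '[[1,0.06,0.024,0,0],[1,0.112,0.024,0,0],[1,0.112,0.024,0,0],[1,0.112,0.024,0,0],[1,0.112,0.024,0,0],[1,0.112,0.024,0,0],[1,0.112,0.024,0,0],[1,0.112,0.024,0,0],[1,0.112,0.024,0,0],[1,0.112,0.024,0,0],[1,0.112,0.024,0,0],[1,0.112,0.024,0,0],[1,0.112,0.024,0,0],[1,0.112,0.024,0,0],[1,0.112,0.024,0,0],[1,0.112,0.024,0,0],[1,0.112,0.024,0,0],[1,0.112,0.024,0,0],[1,0.112,0.024,0,0],[1,0.112,0.024,0,0]]'
cat >> h.py <<'E'
O=np.array([.6178,.1483]); YAW=np.radians(73.0)
ex=np.array([np.cos(YAW),np.sin(YAW)]); ey=np.array([-ex[1],ex[0]])
def st():
    from scipy.spatial.transform import Rotation as Ro
    s=ctrl.read_state(); R=Ro.from_quat(s['tool_rot']).as_matrix(); p=np.array(s['eef_pos'])
    print('t',round(s['t'],2),'tcp',p.round(4),'disp',((p[:2]-O)@ex).round(4),((p[:2]-O)@ey).round(4),'yaw',np.degrees(np.arctan2(R[1,0],R[0,0])).round(2),'F disp',(np.array(s['contact_force'])[:2]@ex).round(2),(np.array(s['contact_force'])[:2]@ey).round(2),np.round(s['contact_force'][2],2),'q',np.round(s['q'],2),'grip',s['grip_width'],s['finger_force'])
    return s
E
python3 - <<'E'
from h import *
st(); c=cap('wrist'); np.savez('wrist.npz',**c); save(c,'w1.png'); print(c['fx'],c['cx'],c['cy'],c['extrinsics'].round(3).tolist())
E
```

```text
t: 0.85
eef_pos: [0.1807, -0.624, 0.303]
tool_rot: [0.802, 0.597, 0.0, -0.001]
contact_force: [-0.1, -0.2, 0.5]
grip_width: 0.0853
finger_force: 0.0
t: 3.35
eef_pos: [0.6202, 0.1581, 0.3027]
tool_rot: [0.804, 0.595, -0.0, -0.0]
contact_force: [0.6, 0.6, 1.1]
grip_width: 0.0851
finger_force: 0.0
t 3.35 tcp [0.6202 0.1581 0.3027] disp 0.0101 0.0005 yaw 73.04 F disp 0.76 -0.43 1.13 q [ 0.07  0.17  1.51 -0.    1.46  0.37] grip 0.08510508555155756 0.0
297.3186396354542 254.6741564349174 191.40404896786123 [[0.956, 0.279, 0.085, 0.641], [-0.292, 0.917, 0.272, 0.228], [-0.002, -0.285, 0.959, 0.444], [0.0, 0.0, 0.0, 1.0]]
```

View pics/w1.png

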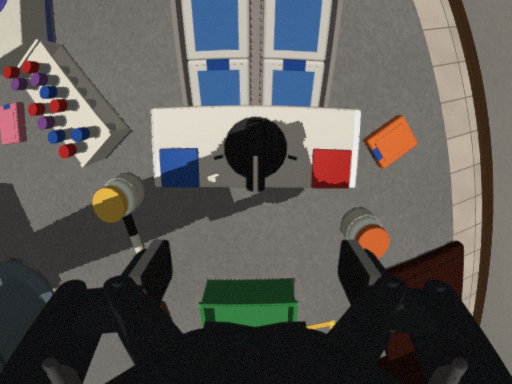

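The wrist view shows the knob at (256,150) with its grip bar pointing straight down the image, so the pointer is at -x (0). The red tag is at (332,167) and the blue at (180,167). I'll refine the dispenser pose from this view.

```bash
cat >> h.py <<'E'
def fray(c,u,v,z):
    a,b=u-c['cx'],v-c['cy']; r=np.hypot(a,b); th=r/c['fx']; d=np.array([np.sin(th)*a/r,-np.sin(th)*b/r,-np.cos(th)])
    E=c['extrinsics']; d=E[:3,:3]@d; o=E[:3,3]; return o+d*(z-o[2])/d[2]
def loc(p): p=np.array(p)[:2]-O; return np.array([p@ex,p@ey]).round(4)
E
python3 - <<'E'
from h import *
c=dict(np.load('wrist.npz')); hsv=cv2.cvtColor(c['pixels'],cv2.COLOR_RGB2HSV); H,S,V=[hsv[...,i].astype(int) for i in range(3)]
uu,vv=np.meshgrid(np.arange(512),np.arange(384)); box=lambda a,b,d,e:(uu>=a)&(uu<b)&(vv>=d)&(vv<e)
L=[]
for n,m in [('red',((H<8)|(H>172))&(S>150)&box(305,358,140,192)),('blue',(H>100)&(H<125)&(S>140)&box(155,203,140,192))]:
    p=fray(c,uu[m].mean(),vv[m].mean(),.204); L.append(p); print(n,p,loc(p),m.sum())
d=L[1]-L[0]; print(np.linalg.norm(d[:2]),'ey yaw',np.degrees(np.arctan2(d[1],d[0])),'mid',(L[0]+L[1])/2)
for u,v in [(152,107),(360,111),(359,187),(154,187)]: print('deck corner',loc(fray(c,u,v,.2)))
for u,v in [(249,190),(264,190),(256,157)]: print('knob bar',loc(fray(c,u,v,.237)))
for u,v in [(205,281),(294,279),(297,303),(201,304)]: print('tub rim',fray(c,u,v,.075)[:2],loc(fray(c,u,v,.075)))
c=dict(np.load('top.npz'))
for u,v in [(289.5,169),(345,183.5),(333,234.5),(274.5,219)]: print('top tub rim',loc(ray(c,u,v,.075)))
for u,v in [(344,209),(343,214),(372,215),(371,221)]: print('top handle',loc(ray(c,u,v,.068)))
E
```

```text
red [0.68697012 0.16093972 0.204     ] [ 0.0323 -0.0625] 1406
blue [0.56524328 0.19892956 0.204     ] [0.0331 0.0651] 1399
0.12751725877806633 ey yaw 162.6673328172033 mid [0.6261067  0.17993464 0.204     ]
deck corner [0.0849 0.0879]
deck corner [ 0.0817 -0.0874]
deck corner [ 0.015  -0.0911]
deck corner [0.0149 0.0907]
knob bar [0.0229 0.0055]
knob bar [ 0.0229 -0.0054]
knob bar [0.0471 0.0005]
tub rim [0.49723057 0.01226766] [-0.1653  0.0755]
tub rim [ 0.62459464 -0.02209453] [-0.161  -0.0563]
tub rim [ 0.61853804 -0.06814085] [-0.2068 -0.064 ]
tub rim [ 0.47457915 -0.02750382] [-0.21    0.0856]
top tub rim [-0.2153 -0.0651]
top tub rim [-0.3825 -0.0705]
top tub rim [-0.3881  0.0829]
top tub rim [-0.2145  0.0886]
top handle [-0.4004  0.0015]
top handle [-0.4014  0.0165]
top handle [-0.483  -0.0051]
top handle [-0.4846  0.0127]
```

The tags turn out to be flush with the deck's front edge, so the dispenser origin lies about 18.5 mm further along +x than I assumed. The bar's end and the deck corners agree with that, so I'm correcting it and moving on to grip the knob.

```bash
cat >> h.py <<'E'
O=np.array([.6232,.1660])
E
python3 -m pendant '[[1,0.05,0,0,0],[1,0.046,0,0.03,0],[1,0,0,0.05,0],[1,0,0,0.05,0],[1,0,0,0.05,0],[1,0,0,0.05,0],[1,0,0,0,0]]'; python3 -c "from h import *;st()"
python3 -m pendant '[[0,0,0,0,0],[0,0,0,0,0],[0,0,0,0,0],[0,0,0,0,0],[0,0,0,0,0],[0,0,0,0,0]]';  python3 -c "from h import *;st()"
```

```text
t: 4.28
eef_pos: [0.6298, 0.1929, 0.2084]
tool_rot: [0.804, 0.595, -0.002, -0.001]
contact_force: [0.2, -0.7, -0.0]
grip_width: 0.0854
finger_force: 0.0
t 4.28 tcp [0.6298 0.1929 0.2084] disp 0.0276 0.0016 yaw 73.0 F disp -0.58 -0.37 -0.05 q [ 0.13  0.29  1.55 -0.    1.31  0.42] grip 0.08537279904123542 0.0
t: 5.03
eef_pos: [0.6313, 0.1934, 0.2119]
tool_rot: [0.804, 0.595, 0.0, 0.0]
contact_force: [-1.0, 0.2, 1.8]
grip_width: 0.0128
finger_force: 59.7
t 5.03 tcp [0.6313 0.1934 0.2119] disp 0.0286 0.0003 yaw 73.03 F disp -0.1 1.06 1.78 q [0.13 0.28 1.55 0.   1.31 0.42] grip 0.012757011221018988 59.73069369792938
```

```bash
python3 -m pendant '[[0,0,0,0,-0.125],[0,0,0,0,-0.125],[0,0,0,0,-0.125],[0,0,0,0,-0.125],[0,0,0,0,-0.125],[0,0,0,0,-0.125],[0,0,0,0,-0.125],[0,0,0,0,-0.125],[0,0,0,0,-0.125],[0,0,0,0,-0.125],[0,0,0,0,-0.0025],[0,0,0,0,0],[0,0,0,0,0]]';  python3 -c "from h import *;st()"
python3 -m pendant '[[1,0,0,0,0],[1,0,0,0,0],[1,0,0,0,0],[1,0,0,0,0],[1,0,0,-0.06,0],[1,0,0,-0.1,0],[1,0,0,-0.1,0.1],[1,0,0,0,0.17],[1,0,0,0,0.17],[1,0,0,0,0.17],[1,0,0,0,0.17],[1,0,0,0,0.17],[1,0,0,0,0.17],[1,0,0,0,0.1],[1,0,0,0,0]]'
python3 - <<'E'
from h import *
st(); c=cap('wrist'); np.savez('wrist.npz',**c); save(c,'w2.png'); np.savez('top.npz',**cap('top'))
E
```

```text
t: 6.65
eef_pos: [0.6323, 0.1938, 0.212]
tool_rot: [0.275, 0.961, 0.001, 0.002]
contact_force: [4.1, 1.9, 0.8]
grip_width: 0.0127
finger_force: 59.4
t 6.65 tcp [0.6323 0.1938 0.212 ] disp 0.0292 -0.0006 yaw 148.04 F disp 3.01 -3.32 0.78 q [ 0.13  0.28  1.55  0.    1.31 -0.89] grip 0.01274691454877119 59.40923631191254
t: 8.52
eef_pos: [0.631, 0.1933, 0.3152]
tool_rot: [0.793, 0.609, -0.0, -0.0]
contact_force: [0.5, -0.7, -0.0]
grip_width: 0.0856
finger_force: 0.0
t 8.53 tcp [0.631  0.1933 0.3152] disp 0.0284 0.0005 yaw 75.04 F disp -0.54 -0.71 -0.02 q [ 0.13  0.21  1.44 -0.    1.49  0.39] grip 0.085602475655811 0.0
```

View pics/w2.png

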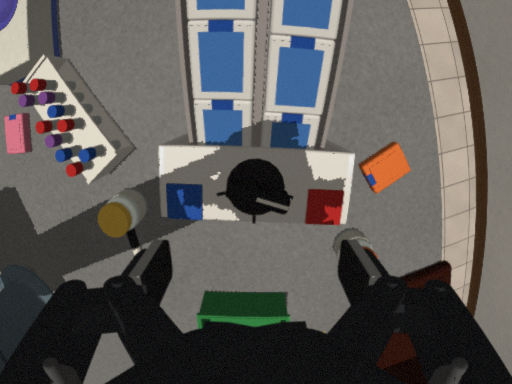

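The knob at (255,185) now has its pointer turned towards the red tag at (325,207). Next, the tub's handle.

```bash
python3 -m pendant '[[1,-0.06,-0.005,0,0],[1,-0.1,-0.005,0,0],[1,-0.11,-0.005,0,0],[1,-0.11,-0.005,0,0],[1,-0.11,-0.005,0,0],[1,-0.11,-0.005,0,0],[1,-0.11,-0.005,0,0],[1,-0.11,-0.005,0,0],[1,-0.11,-0.005,0.06,0],[1,-0.11,-0.005,0.06,0],[1,-0.1,-0.004,0.06,0],[1,-0.072,-0.002,0.06,0],[1,0,0,0,0],[1,0,0,0,0]]'
python3 - <<'E'
from h import *
st(); c=cap('wrist'); np.savez('wrist.npz',**c); save(c,'w3.png')
E
```

```text
t: 10.38
eef_pos: [0.4843, -0.2688, 0.2201]
tool_rot: [0.793, 0.609, 0.0, 0.0]
contact_force: [-0.0, 1.0, 0.3]
grip_width: 0.0858
finger_force: 0.0
t 10.38 tcp [ 0.4843 -0.2688  0.2201] disp -0.4564 0.0058 yaw 75.02 F disp 0.94 0.29 0.31 q [-0.71  0.03  1.82  0.    1.29 -0.45] grip 0.08576779274955726 0.0
```

View pics/w3.png

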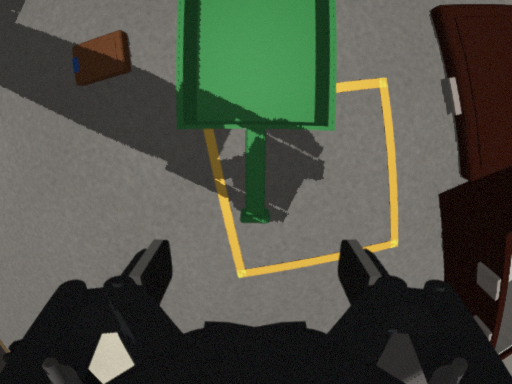

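The handle runs from (256,130) to (255,215) in the wrist view, straight down the image and so in line with the tool. I'll compute the exact offset.

Run:
```python
from h import *
c=dict(np.load('wrist.npz'))
for n,u,v,z in [('w-',178,128,.075),('w+',336,128,.075),('h0l',246,135,.068),('h0r',267,135,.068),('h1l',244,200,.068),('h1r',266,200,.068),('endl',240,220,.068),('endr',270,221,.068)]: print(n,loc(fray(c,u,v,z)))
```

```text
w- [-0.4061  0.0834]
w+ [-0.4005 -0.0714]
h0l [-0.4126  0.0166]
h0r [-0.4119 -0.0041]
h1l [-0.4799  0.0168]
h1r [-0.4791 -0.0061]
endl [-0.5025  0.0205]
endr [-0.5025 -0.0115]
```

```bash
python3 -m pendant '[[1,0,0,0.05,0],[1,0,0,0.07,0],[1,0,0,0.07,0],[1,0,0,0.07,0],[1,0,0,0.07,0],[1,0,0,0.06,0],[1,0,0,0.04,0],[1,0,0,0.025,0],[1,0,0,0,0],[0,0,0,0,0],[0,0,0,0,0],[0,0,0,0,0],[0,0,0,0,0],[0,0,0,0,0],[0,0,0,0,0]]'; python3 -c "from h import *;st()"
```

```text
t: 12.3
eef_pos: [0.4841, -0.2693, 0.0378]
tool_rot: [0.793, 0.609, 0.0, 0.0]
contact_force: [-0.2, 0.4, 4.2]
grip_width: 0.0192
finger_force: 60.6
t 12.3 tcp [ 0.4841 -0.2693  0.0378] disp -0.457 0.0057 yaw 74.98 F disp 0.32 0.27 4.2 q [-0.71  0.28  1.91 -0.    0.95 -0.45] grip 0.019212467332388006 60.6450891494751
```

```bash
python3 -m pendant '[[0,0,0,0,0.018],[0,0.01,0.006,0,0.018],[0,0.02,0.006,0,0],[0,0.04,0,0,0],[0,0.05,0,0,0],[0,0.05,0,0,0],[0,0.05,0,0,0],[0,0.05,0,0,0],[0,0.05,0,0,0],[0,0.05,0,0,0],[0,0.05,0,0,0],[0,0.03,0,0,0],[0,0.02,0,0,0],[0,0,0,0,0],[0,0,0,0,0]]'
python3 - <<'E'
from h import *
st(); c=cap('wrist'); np.savez('wrist.npz',**c); a=c['pixels']; save(c,'w4.png'); b=cap('scene'); np.savez('scene2.npz',**b)
i=cv2.resize(b['pixels'][150:330,180:420],(768,576),interpolation=cv2.INTER_CUBIC); cv2.imwrite('pics/s4.png',i[:,:,::-1])
E
```

```text
t: 14.18
eef_pos: [0.5445, -0.0893, 0.0376]
tool_rot: [0.805, 0.594, 0.001, -0.0]
contact_force: [1.9, 1.0, 5.5]
grip_width: 0.0193
finger_force: 60.7
t 14.18 tcp [ 0.5445 -0.0893  0.0376] disp -0.2671 0.0007 yaw 72.85 F disp 1.5 -1.54 5.51 q [-0.37  0.28  1.91  0.    0.95 -0.07] grip 0.019275171247163797 60.709322690963745
```

View pics/w4.png

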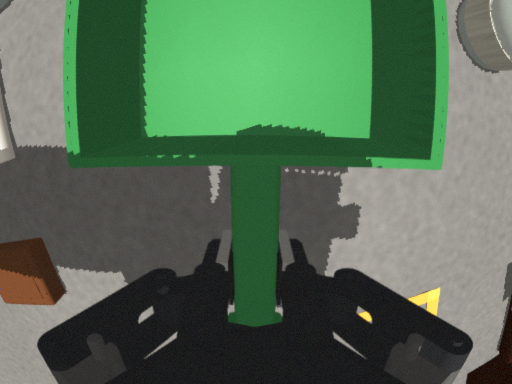

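The handle is squarely between the fingers at (256,270), and the tub's rear wall is level from (70,165) to (442,167), so it's aligned. Now I creep forward, checking the force.

```bash
python3 - <<'E'
from h import *
c=dict(np.load('wrist.npz'))
for u,v in [(70,165),(442,167)]: print(loc(fray(c,u,v,.075)))
E
python3 -m pendant '[[0,0.015,0,0,0],[0,0.015,0,0,0],[0,0.01,0,0,0],[0,0.005,0,0,0]]';python3 -c "from h import *;st()"
python3 -m pendant '[[0,0.005,0,0,0],[0,0.005,0,0,0],[0,0.005,0,0,0]]';python3 -c "from h import *;st()"
python3 -m pendant '[[0,0.005,0,0,0],[0,0.005,0,0,0],[0,0.005,0,0,0]]';python3 -c "from h import *;st()"
```

```text
[-0.2133  0.0767]
[-0.2146 -0.0757]
t: 14.78
eef_pos: [0.5493, -0.0744, 0.0378]
tool_rot: [0.805, 0.594, -0.001, 0.001]
contact_force: [-2.3, -5.0, 7.2]
grip_width: 0.0193
finger_force: 61.1
t 14.78 tcp [ 0.5493 -0.0744  0.0378] disp -0.2515 0.0004 yaw 72.85 F disp -5.45 0.73 7.23 q [-0.34  0.29  1.91 -0.    0.95 -0.04] grip 0.01928314838782019 61.08658790588379
t: 15.15
eef_pos: [0.5511, -0.0688, 0.0378]
tool_rot: [0.805, 0.594, -0.001, 0.001]
contact_force: [-1.1, -5.6, 7.4]
grip_width: 0.0191
finger_force: 61.1
t 15.15 tcp [ 0.5511 -0.0688  0.0378] disp -0.2456 0.0003 yaw 72.83 F disp -5.65 -0.6 7.36 q [-0.33  0.29  1.9  -0.    0.95 -0.03] grip 0.019071149384468987 61.08723163604736
t: 15.52
eef_pos: [0.5528, -0.0631, 0.0378]
tool_rot: [0.805, 0.594, -0.001, 0.001]
contact_force: [-1.2, -4.7, 6.6]
grip_width: 0.0193
finger_force: 61.1
t 15.53 tcp [ 0.5528 -0.0631  0.0378] disp -0.2396 0.0003 yaw 72.83 F disp -4.89 -0.22 6.6 q [-0.32  0.29  1.9  -0.    0.95 -0.02] grip 0.019281366272822207 61.0887336730957
```

```bash
python3 -m pendant '[[0,0.006,0,0,0],[0,0.006,0,0,0],[0,0.006,0,0,0]]';python3 -c "from h import *;st()"
python3 -m pendant '[[0,0.006,0,0,0],[0,0.006,0,0,0]]';python3 -c "from h import *;st()"
```

```text
t: 15.9
eef_pos: [0.555, -0.0571, 0.0378]
tool_rot: [0.805, 0.594, -0.001, 0.002]
contact_force: [-2.4, -9.1, 7.7]
grip_width: 0.0191
finger_force: 61.0
t 15.9 tcp [ 0.555  -0.0571  0.0378] disp -0.2333 0.0 yaw 72.86 F disp -9.43 -0.32 7.69 q [-0.3   0.29  1.9  -0.    0.95 -0.  ] grip 0.019067664998937042 61.03803277015686
t: 16.15
eef_pos: [0.5563, -0.0527, 0.0378]
tool_rot: [0.805, 0.594, -0.001, 0.002]
contact_force: [-2.8, -9.8, 6.7]
grip_width: 0.0192
finger_force: 61.1
t 16.15 tcp [ 0.5563 -0.0527  0.0378] disp -0.2287 -0.0 yaw 72.86 F disp -10.16 -0.13 6.72 q [-0.3   0.29  1.89 -0.01  0.95  0.01] grip 0.019175858921544154 61.05735540390015
```

```bash
python3 -m pendant '[[0,0.006,0,0,0],[0,0.006,0,0,0]]';python3 -c "from h import *;st()"
python3 -m pendant '[[0,0.006,0,0,0],[0,0.004,0,0,0]]';python3 -c "from h import *;st()"
```

```text
t: 16.4
eef_pos: [0.5577, -0.0483, 0.0378]
tool_rot: [0.805, 0.594, -0.001, 0.002]
contact_force: [-1.9, -9.8, 7.7]
grip_width: 0.0193
finger_force: 61.1
t 16.4 tcp [ 0.5577 -0.0483  0.0378] disp -0.2241 -0.0 yaw 72.86 F disp -9.89 -1.07 7.69 q [-0.29  0.3   1.89 -0.01  0.95  0.02] grip 0.019264711922395414 61.07268691062927
t: 16.65
eef_pos: [0.5589, -0.0446, 0.0379]
tool_rot: [0.805, 0.594, -0.002, 0.002]
contact_force: [-3.2, -11.6, 6.5]
grip_width: 0.0193
finger_force: 61.1
t 16.65 tcp [ 0.5589 -0.0446  0.0379] disp -0.2202 -0.0001 yaw 72.87 F disp -12.06 -0.32 6.48 q [-0.28  0.3   1.89 -0.01  0.95  0.02] grip 0.019330079577083346 61.07961058616638
```

```bash
python3 -m pendant '[[0,0.005,0,0,0],[0,0.003,0,0,0]]';python3 -c "from h import *;st()"
python3 -m pendant '[[0,0.003,0,0,0],[0,0,0,0,0]]'
python3 - <<'E'
from h import *
st(); b=cap('scene'); i=cv2.resize(b['pixels'][150:330,180:420],(768,576),interpolation=cv2.INTER_CUBIC); cv2.imwrite('pics/s5.png',i[:,:,::-1])
E
```

```text
t: 16.9
eef_pos: [0.5598, -0.0417, 0.0378]
tool_rot: [0.805, 0.594, -0.002, 0.002]
contact_force: [-3.1, -12.4, 6.4]
grip_width: 0.0191
finger_force: 61.1
t 16.9 tcp [ 0.5598 -0.0417  0.0378] disp -0.2171 -0.0001 yaw 72.87 F disp -12.78 -0.63 6.39 q [-0.27  0.3   1.89 -0.01  0.95  0.03] grip 0.019096269493312633 61.08273267745972
t: 17.15
eef_pos: [0.5602, -0.0405, 0.0378]
tool_rot: [0.805, 0.594, -0.002, 0.002]
contact_force: [-3.1, -10.4, 6.5]
grip_width: 0.0192
finger_force: 61.1
t 17.15 tcp [ 0.5602 -0.0405  0.0378] disp -0.2159 -0.0001 yaw 72.86 F disp -10.85 -0.04 6.55 q [-0.27  0.3   1.89 -0.01  0.95  0.03] grip 0.019184760858755687 61.078723669052124
```

View pics/s5.png

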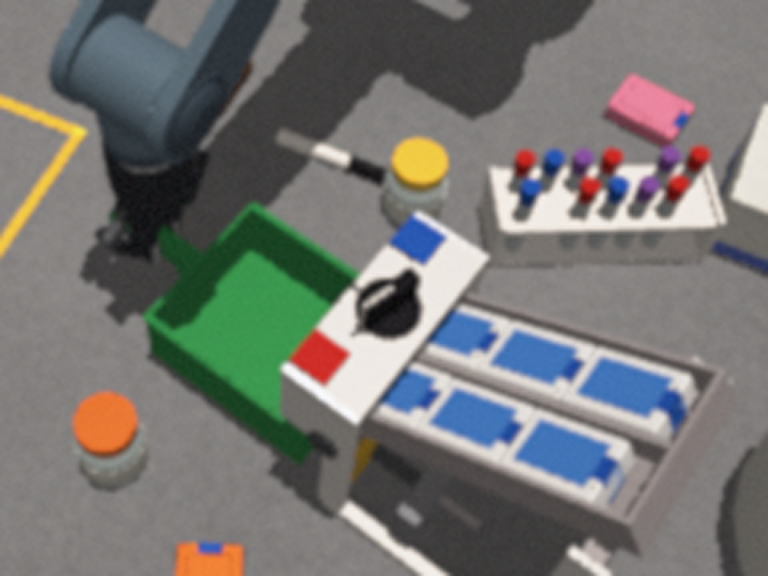

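Bricks are still up in both lanes, the tub is centred under the chute, and the yellow bar is visible at (365,450). The force is still spring-like at about 11 N, so I continue.

```bash
python3 -m pendant '[[0,0.005,0,0,0],[0,0.005,0,0,0]]';python3 -c "from h import *;st()"
python3 -m pendant '[[0,0.005,0,0,0],[0,0.003,0,0,0]]';python3 -c "from h import *;st()"
```

```text
t: 17.45
eef_pos: [0.5613, -0.0369, 0.0378]
tool_rot: [0.805, 0.594, -0.002, 0.002]
contact_force: [-3.2, -12.8, 7.1]
grip_width: 0.0192
finger_force: 61.1
t 17.45 tcp [ 0.5613 -0.0369  0.0378] disp -0.2122 -0.0002 yaw 72.86 F disp -13.13 -0.7 7.1 q [-0.26  0.3   1.88 -0.01  0.95  0.04] grip 0.019211931830375915 61.07234001159668
t: 17.7
eef_pos: [0.5622, -0.0343, 0.0378]
tool_rot: [0.805, 0.594, -0.002, 0.002]
contact_force: [-4.9, -15.1, 7.2]
grip_width: 0.0191
finger_force: 61.0
t 17.7 tcp [ 0.5622 -0.0343  0.0378] disp -0.2094 -0.0002 yaw 72.87 F disp -15.89 0.24 7.2 q [-0.26  0.3   1.88 -0.01  0.96  0.04] grip 0.019070956002135837 61.03728890419006
```

```bash
python3 -m pendant '[[0,0.004,0,0,0],[0,0.002,0,0,0]]';python3 -c "from h import *;st()"
python3 -m pendant '[[0,0.002,0,0,0],[0,0,0,0,0],[0,0,0,0,0],[0,0,0,0,0],[0,0,0,0,0],[0,0,0,0,0]]'
python3 - <<'E'
from h import *
st(); b=cap('scene'); i=cv2.resize(b['pixels'][150:330,180:420],(768,576),interpolation=cv2.INTER_CUBIC); cv2.imwrite('pics/s6.png',i[:,:,::-1])
E
```

```text
t: 17.95
eef_pos: [0.5628, -0.0324, 0.0378]
tool_rot: [0.804, 0.594, -0.002, 0.002]
contact_force: [-4.3, -18.9, 7.3]
grip_width: 0.019
finger_force: 61.1
t 17.95 tcp [ 0.5628 -0.0324  0.0378] disp -0.2074 -0.0003 yaw 72.88 F disp -19.37 -1.46 7.32 q [-0.26  0.3   1.88 -0.01  0.96  0.05] grip 0.018964259542858523 61.09596490859985
t: 18.7
eef_pos: [0.5628, -0.0324, 0.0378]
tool_rot: [0.804, 0.594, -0.003, 0.003]
contact_force: [-4.8, -19.4, 7.2]
grip_width: 0.0189
finger_force: 61.1
t 18.7 tcp [ 0.5628 -0.0324  0.0378] disp -0.2074 -0.0003 yaw 72.88 F disp -19.99 -1.06 7.21 q [-0.25  0.3   1.88 -0.01  0.96  0.05] grip 0.01887410264569748 61.135936975479126
```

View pics/s6.png

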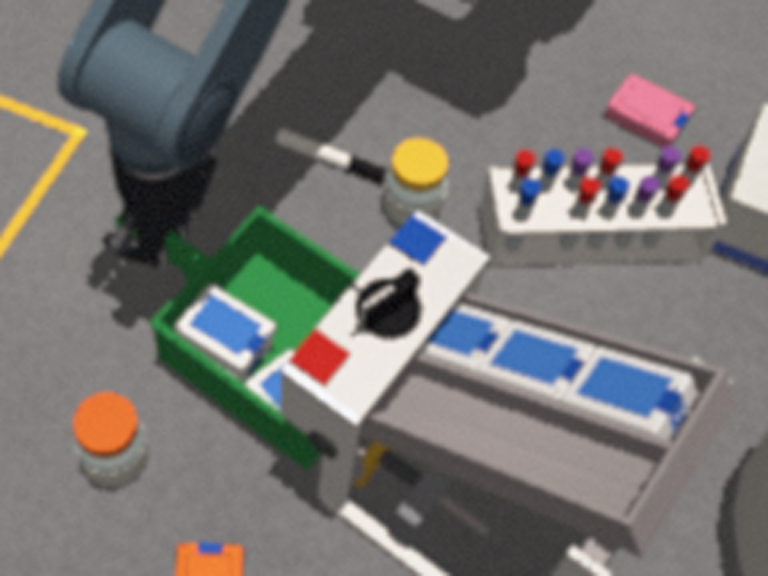

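Two bricks are in the tub at (225,325) and (270,385), the red lane's upper part is empty and the left lane is untouched. I hold the bar home a little longer.

```bash
python3 -m pendant '[[0,0,0,0,0],[0,0,0,0,0],[0,0,0,0,0],[0,0,0,0,0],[0,0,0,0,0],[0,0,0,0,0],[0,0,0,0,0],[0,0,0,0,0],[0,0,0,0,0],[0,0,0,0,0],[0,0,0,0,0],[0,0,0,0,0]]'
cat >> h.py <<'E'
def blobs():
    for n in ('scene','top','wrist'):
        c=cap(n); h=cv2.cvtColor(c['pixels'],cv2.COLOR_RGB2HSV); m=cv2.inRange(h,(100,110,60),(128,255,255))
        k,l,s,cc=cv2.connectedComponentsWithStats(m); P=pts(c)
        for i in range(1,k):
            if s[i,4]>25:
                Q=np.median(P[(l==i)&(c['depth']>0)],axis=0) if n!='wrist' else None
                print(n,cc[i].round(0),s[i,:5].tolist(), None if Q is None else (Q.round(3),loc(Q)))
E
python3 -c "
from h import *
st(); blobs()"
```

```text
t: 20.25
eef_pos: [0.5628, -0.0324, 0.0378]
tool_rot: [0.804, 0.594, -0.003, 0.003]
contact_force: [-6.0, -18.3, 6.6]
grip_width: 0.0191
finger_force: 61.1
t 20.25 tcp [ 0.5628 -0.0324  0.0378] disp -0.2074 -0.0003 yaw 72.88 F disp -19.31 0.42 6.59 q [-0.25  0.3   1.88 -0.01  0.96  0.05] grip 0.01909747138523458 61.13590121269226
scene [352. 200.] [350, 197, 6, 8, 35] (array([0.381, 0.282, 0.11 ]), array([0.0401, 0.2657]))
scene [454. 211.] [440, 201, 28, 22, 456] (array([0.307, 0.568, 0.093]), array([0.292 , 0.4202]))
scene [345. 209.] [343, 206, 6, 8, 34] (array([0.42, 0.27, 0.11]), array([0.0399, 0.2246]))
scene [372. 209.] [370, 206, 6, 7, 29] (array([0.39 , 0.343, 0.11 ]), array([0.1013, 0.2748]))
scene [310. 224.] [302, 218, 16, 14, 131] (array([0.565, 0.196, 0.203]), array([0.0118, 0.0645]))
scene [442. 242.] [404, 226, 76, 32, 159] (array([0.362, 0.574, 0.011]), array([0.3142, 0.3689]))
scene [251. 252.] [241, 243, 22, 18, 205] (array([0.619, 0.053, 0.048]), array([-0.1088, -0.0292]))
scene [324. 254.] [315, 248, 20, 12, 163] (array([0.615, 0.252, 0.171]), array([0.0803, 0.03
[... 558 characters left out ...]
46]), array([0.2049, 0.0313]))
top [148. 154.] [136, 146, 24, 18, 264] (array([0.634, 0.309, 0.208]), array([0.1396, 0.0316]))
top [221. 162.] [213, 154, 18, 16, 154] (array([0.649, 0.127, 0.028]), array([-0.0294, -0.036 ]))
top [169. 162.] [162, 156, 14, 14, 125] (array([0.618, 0.258, 0.178]), array([0.0865, 0.032 ]))
top [244. 170.] [235, 165, 18, 12, 157] (array([0.62 , 0.057, 0.05 ]), array([-0.1051, -0.0285]))
top [190. 180.] [184, 173, 14, 14, 129] (array([0.564, 0.197, 0.205]), array([0.0119, 0.0658]))
top [ 61. 281.] [47, 267, 28, 28, 621] (array([0.299, 0.566, 0.095]), array([0.2879, 0.4273]))
wrist [317.  59.] [273, 0, 88, 120, 9431] None
wrist [ 15. 328.] [9, 321, 13, 16, 65] None
```

One brick's top is at z = 0.050, so it lies on another, and one is on the tub floor at 0.028. That accounts for all three, and the lane is empty. Now I draw back gently.

```bash
python3 -m pendant '[[0,-0.005,0,0,0],[0,-0.01,0,0,0],[0,-0.02,0,0,0],[0,-0.03,0,0,0],[0,-0.04,0,0,0],[0,-0.04,0,0,0],[0,-0.04,0,0,0],[0,-0.04,0,0,0],[0,-0.04,0,0,0],[0,-0.02,0,0,0],[0,-0.01,0,0,0],[0,0,0,0,0]]'; python3 -c "
from h import *
st(); blobs()" | grep -v wrist
```

```text
t: 21.9
eef_pos: [0.5284, -0.1399, 0.0375]
tool_rot: [0.805, 0.593, 0.001, -0.001]
contact_force: [0.2, 3.3, 7.8]
grip_width: 0.0191
finger_force: 61.2
t 21.9 tcp [ 0.5284 -0.1399  0.0375] disp -0.3203 0.0012 yaw 72.77 F disp 3.23 0.82 7.82 q [-0.47  0.27  1.92  0.    0.95 -0.17] grip 0.019070122877248012 61.17146372795105
scene [352. 200.] [350, 197, 6, 8, 34] (array([0.381, 0.282, 0.11 ]), array([0.0401, 0.2655]))
scene [454. 211.] [441, 201, 27, 22, 454] (array([0.307, 0.568, 0.093]), array([0.2921, 0.4196]))
scene [345. 209.] [343, 206, 6, 8, 34] (array([0.421, 0.27 , 0.11 ]), array([0.0403, 0.2235]))
scene [372. 209.] [370, 206, 6, 7, 30] (array([0.39 , 0.343, 0.109]), array([0.1014, 0.2752]))
scene [310. 224.] [302, 218, 16, 14, 129] (array([0.565, 0.196, 0.203]), array([0.012 , 0.0643]))
scene [222. 230.] [212, 223, 20, 15, 178] (array([ 0.584, -0.055,  0.048]), array([-0.2231, -0.0269]))
scene [442. 242.] [404, 226, 76, 32, 158] (array([0.362, 0.573, 0.011]), array([0.3128, 0.3691]))
scene [241. 251.] [233, 242, 17, 18, 168] (array([0.615, 0.02 , 0.027]), array([-0.1416, -0.0
[... 472 characters left out ...]
y([ 0.5171, -0.0928]))
top [120. 143.] [107, 135, 27, 19, 292] (array([0.653, 0.371, 0.246]), array([0.2051, 0.0311]))
top [148. 154.] [136, 146, 24, 18, 263] (array([0.634, 0.309, 0.208]), array([0.1394, 0.0316]))
top [169. 162.] [162, 156, 14, 14, 125] (array([0.618, 0.258, 0.178]), array([0.0863, 0.0319]))
top [255. 172.] [245, 165, 21, 16, 183] (array([0.617, 0.021, 0.029]), array([-0.1404, -0.0365]))
top [191. 180.] [184, 174, 14, 13, 128] (array([0.564, 0.195, 0.205]), array([0.0101, 0.0655]))
top [282. 181.] [271, 176, 22, 13, 187] (array([ 0.585, -0.056,  0.051]), array([-0.2234, -0.0286]))
top [ 61. 281.] [47, 267, 28, 28, 621] (array([0.299, 0.566, 0.094]), array([0.288 , 0.4273]))
```

```bash
python3 -m pendant '[[0,-0.02,0.007,0,0],[0,-0.04,0.014,0,0],[0,-0.05,0.017,0,0],[0,-0.05,0.017,0,0],[0,-0.06,0.02,0,0],[0,-0.06,0.02,0,0],[0,-0.06,0.02,0,0],[0,-0.06,0.02,0,0],[0,-0.06,0.02,0,0],[0,-0.06,0.02,0,0],[0,-0.06,0.02,0,0],[0,-0.06,0.02,0,0],[0,-0.05,0.017,0,0],[0,-0.03,0.01,0,0],[0,-0.016,0.007,0,0]]'
python3 -m pendant '[[0,0,0,0,-0.02],[0,0,0,0,-0.04],[0,0,0,0,-0.05],[0,0,0,0,-0.05],[0,0,0,0,-0.04],[0,0,0,0,-0.014],[0,0,0,0,0],[0,0,0,0,0]]'
python3 - <<'E'
from h import *
st(); c=cap('top'); np.savez('top2.npz',**c); P=pts(c); h=cv2.cvtColor(c['pixels'],cv2.COLOR_RGB2HSV)
m=(cv2.inRange(h,(45,110,20),(85,255,255))>0)&(P[...,2]>.066)&(P[...,2]<.085); 
k,l,s,cc=cv2.connectedComponentsWithStats(cv2.dilate(m.astype(np.uint8),np.ones((3,3)))); i=1+s[1:,4].argmax(); q=P[m&(l==i)][:,:2].astype(np.float32); r=cv2.minAreaRect(q); print(r); print(cv2.boxPoints(r))
y=cv2.inRange(h,(20,130,130),(32,255,255))>0; print('tape bbox',[ (ray(c,u,v,0)[:2]).round(3) for u,v in [(328,157),(404,160),(402,236),(335,233)]])
b=c['pixels'][120:270,240:440]; cv2.imwrite('pics/t7.png',cv2.resize(b,(800,600),interpolation=cv2.INTER_CUBIC)[:,:,::-1])
E
```

```text
t: 23.92
eef_pos: [0.5366, -0.4497, 0.0371]
tool_rot: [0.805, 0.594, 0.001, -0.002]
contact_force: [-0.8, 7.4, 9.2]
grip_width: 0.0191
finger_force: 61.4
t: 24.92
eef_pos: [0.5376, -0.4514, 0.0379]
tool_rot: [0.734, 0.679, 0.001, 0.001]
contact_force: [3.0, -1.0, 5.8]
grip_width: 0.019
finger_force: 60.9
t 24.93 tcp [ 0.5376 -0.4514  0.0379] disp -0.6154 -0.0986 yaw 85.61 F disp -0.06 -3.12 5.78 q [-0.86  0.57  1.51  0.    1.06 -0.78] grip 0.019019882204303527 60.922919511795044
((0.5486975312232971, -0.31220459938049316), (0.17881213128566742, 0.15578579902648926), 85.28863525390625)
[[ 0.46372434 -0.39491075]
 [ 0.61898375 -0.40770638]
 [ 0.6336707  -0.22949845]
 [ 0.47841132 -0.21670282]]
tape bbox [array([ 0.669, -0.204]), array([ 0.659, -0.441]), array([ 0.423, -0.423]), array([ 0.433, -0.219])]
```

View pics/t7.png

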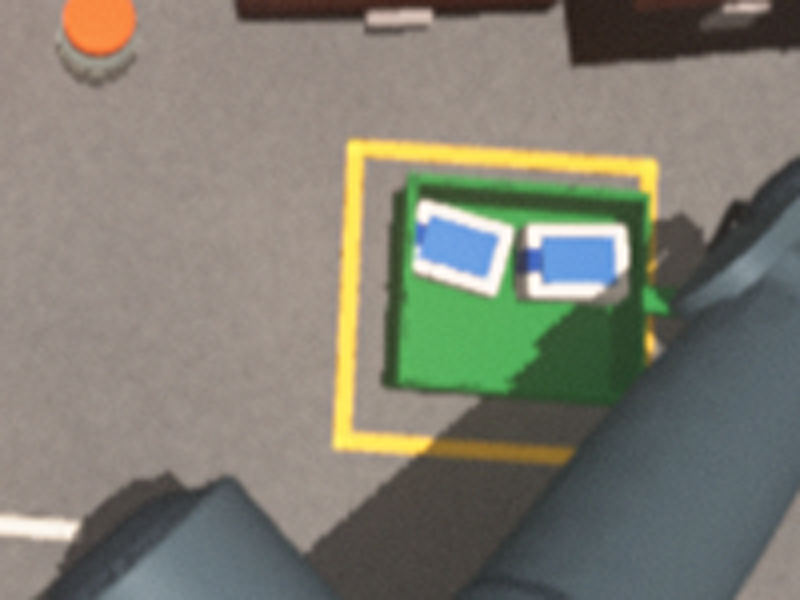

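The tub measures centred on the square, at (0.549,-0.312) against (0.548,-0.311), with one brick at (460,245) and the stacked pair at (575,260). Release and retreat.

```bash
python3 -m pendant '[[1,0,0,0,0],[1,0,0,0,0],[1,0,0,0,0],[1,0,0,0,0],[1,0,0,-0.03,0],[1,0,0,-0.06,0],[1,0,0,-0.1,0],[1,0,0,-0.1,0],[1,0,0,-0.1,0],[1,0,0,-0.1,0],[1,0,0,0,0],[1,0,0,0,0],[1,0,0,0,0],[1,0,0,0,0]]'
python3 - <<'E'
from h import *
st(); c=cap('top'); P=pts(c); h=cv2.cvtColor(c['pixels'],cv2.COLOR_RGB2HSV)
m=(cv2.inRange(h,(45,110,20),(85,255,255))>0)&(P[...,2]>.071)&(P[...,2]<.085); q=P[m][:,:2].astype(np.float32); print(cv2.minAreaRect(q))
blobs()
E
```

```text
t: 26.72
eef_pos: [0.5361, -0.4511, 0.2318]
tool_rot: [0.733, 0.68, 0.0, -0.001]
contact_force: [0.6, 0.4, 0.4]
grip_width: 0.0852
finger_force: 0.0
t 26.73 tcp [ 0.5361 -0.4511  0.2318] disp -0.6156 -0.0972 yaw 85.65 F disp 0.59 -0.43 0.38 q [-0.86  0.36  1.41 -0.    1.37 -0.78] grip 0.08524080039809928 0.0
((0.5444604158401489, -0.3586519956588745), (0.2724350392818451, 0.15459775924682617), 85.29579162597656)
scene [138. 198.] [127, 191, 22, 17, 168] (array([ 0.573, -0.354,  0.048]), array([-0.5115, -0.104 ]))
scene [352. 200.] [350, 197, 6, 8, 35] (array([0.381, 0.282, 0.11 ]), array([0.0402, 0.2652]))
scene [454. 211.] [440, 201, 28, 22, 457] (array([0.307, 0.568, 0.093]), array([0.2917, 0.42  ]))
scene [157. 212.] [150, 206, 15, 12, 107] (array([ 0.586, -0.283,  0.026]), array([-0.4405, -0.0962]))
scene [345. 209.] [343, 206, 6, 8, 35] (array([0.421, 0.269, 0.109]), array([0.0398, 0.2237]))
scene [372. 209.] [370, 206, 6, 7, 30] (array([0.391, 0.344, 0.11 ]), array([0.102 , 0.2741]))
scene [310. 224.] [302, 218, 16, 14, 130] (array([0.565, 0.196, 0.203]), array([0.0119, 0.0646]
[... 662 characters left out ...]
ray([0.2049, 0.0314]))
top [148. 154.] [136, 146, 24, 18, 263] (array([0.634, 0.308, 0.208]), array([0.1391, 0.0314]))
top [169. 162.] [162, 156, 14, 14, 123] (array([0.617, 0.258, 0.178]), array([0.0861, 0.0324]))
top [191. 180.] [184, 174, 14, 13, 127] (array([0.564, 0.195, 0.205]), array([0.0103, 0.0654]))
top [354. 181.] [344, 175, 20, 14, 172] (array([ 0.589, -0.275,  0.028]), array([-0.4317, -0.0961]))
top [383. 185.] [371, 180, 22, 11, 195] (array([ 0.573, -0.357,  0.05 ]), array([-0.5146, -0.1051]))
top [ 61. 281.] [47, 267, 28, 28, 619] (array([0.299, 0.567, 0.095]), array([0.2882, 0.4273]))
wrist [287.  20.] [268, 0, 39, 43, 1231] None
wrist [282.  84.] [265, 53, 35, 59, 1742] None
```

```bash
python3 -c "from bench import ctrl; print(ctrl.close_job())"
```

```text
the job is handed in; nothing more can be done
None
```

The job is handed in: the selector is at the red tag and the tub stands inside the yellow square with the three red-lane bricks in it; the third lies under another brick, so I inferred it from the upper one's height. The peak push reading was about 20 N, the left lane's bricks are still in place, and the arm finished clear at about 27 s.

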